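# Clamp a pine block in the bench screw press

## Robot

A 6-joint arm with a two-finger parallel gripper is mounted at the origin on a cart in front of the work surface, level with it; the furniture and walls round the work are solid. World frame = base frame: x ahead of the robot, y to its left, z up, the work surface at z = 0. Lengths are in m, angles in rad, forces in N, time in s.
With the tool pointing down it reaches from about 0.35 to 0.8 m from the base axis. Payload 7.3 kg.
Tool frame: the origin (TCP) lies between the finger pads; the fingertips stand 25 mm ahead of it and the grasp point (between the pads) lies 6 mm ahead of it (r.tip_extent is the distance from the TCP to the fingertips, in m); z points along the fingers, y is the line along which they close (so a half turn about z gives the same grasp; the last joint's range is limited). The gripper opens to 85 mm and grips with 20 to 120 N. Pads are 22 mm wide; open, the fingers measure 114 mm over their backs; the gripper's body (76 mm by 85 mm) begins 54 mm behind the grasp point. The pads swing forward as they close: fully open they stand 13 mm farther back than shut.
Start: joints at [1.122, 0.342, 1.524, -0, 1.275, -0.146], TCP at [0.157, 0.501, 0.256] pointing down, gripper open.
Joint ranges: [-2.53, 2.53], [-0.77, 2.02], [0.04, 2.7], [-1, 4.14], [0.28, 2.66], [-3.11, 3.11]. Speed limits (rad/s): [2.57, 2.57, 3.14, 3.14, 3.14, 3.14].

## Interface

Orientations are given as a unit quaternion [x, y, z, w].
In Python, from workcell import r, command_gripper, optics gives the robot as it stands. The module is installed in compiled form; this text tells all that it offers. Calls block until the motion is done:
- r.reach(position, orientation): joint-space move of the TCP to a pose.
- r.move_straight(position, orientation=None, speed=0.15, max_force=None): straight line of the TCP; orientation=None keeps the orientation; speed is the mean speed in m/s. With max_force (N) it stops when the force on the tool has changed by that much, and returns True; else False.
- r.movej(angles): joint-space move.
- command_gripper(opening, force=None): finger opening in m; force is the grip in N (None keeps the last); returns when the fingers have stopped.
- r.hold(seconds).
- r.solve_ik(position, orientation): joint angles nearest the present ones, or None.
- r.read_state(): the state.
- optics.get_image(name): name is "side" or "top" or "wrist"; returns (picture, depth): 400x640x3 uint8, red, green, blue; 400x640 float32, m along the optical axis (not along the pixel's ray), 0 where there is no reading.
- optics.camera_model(name): a dict with "K" (3x3 intrinsics, pixels), "k1" (the pictures are not rectified: a ray, as slopes to the right and down, at radius r is drawn at 1 + k1 r^2 times it, then the intrinsics apply), "R" (3x3) and "t" (3): a world point X has camera coordinates R X + t; the wrist camera has in their place "tool_from_camera" (4x4, takes a point from camera to tool coordinates, whose origin is the TCP and whose axes are the flange's). Camera axes: x right, y down, z forward; pixel columns grow to the right and rows downward; lengths in m; the calibration is good to about 2 mm. A picture is of the moment at which its call begins: read the wrist's pose just before it. camera_model takes no time and is no camera call.
A pose or a line that the arm cannot do raises r.PlanningError and nothing moves.
- r.finish_job(): hands the job in; it is judged then, once.
The state is a dict: "time_s": time; "joint_positions": joint angles; "dq": joint speeds; "tau": joint torques, N m; "eef_pos": TCP position; "eef_rot": TCP orientation; "contact_force": force on the tool from outside, world axes, zero at the start; "torque": the same for the moment, N m; "grip_width": finger opening in m; "grip_force": force on a finger pad.
Only numpy, scipy, OpenCV 4.12 (cv2) and the standard library are available. Lean on these libraries where they do the work, as an engineer would, in place of code of your own. Each camera call takes 0.05 s, during which the arm holds its last target. There are 200 camera calls.

## Task

Slide the pine block along the channel of the blue bench press until it is fully home against the end stop. Then screw the press down by turning its red knob clockwise, letting the hand sink with the knob, until the orange sprung foot holds the block with a moderate force of about 15 N (never more than 25 N), and let go. Leave the hole saw, the wax tin and the tape measure where they are.

Things in the scene. Friction and masses are not known exactly. Their poses are not given: they have to be found in the camera images.
- press: blue bench screw press, fixed. Origin on the bench under the upright screw's axis; z up, y along the channel towards the end stop. Bed 12 mm thick, 96 mm wide in x, y -140 to +85 mm. On it two rails 14 mm high form a channel 49 mm wide, centred on x = 0, open at the -y end, closed by the end stop, 26 mm high
- press_stop (a point): middle of the end stop's face at the level of the bed's top: at x 0, y +25 mm, z 12 mm in the press's frame. The block is home when its far end touches this face, i.e. when its centre is 50 mm before it (y = -25 mm in the press's frame)
- press_head: column and arm of the press, fixed, with all they carry; axes and origin of the press. Arm 40 mm wide, y -22 to +75 mm, 108 to 128 mm (nut 132 mm) above the bench. On the screw's lower end is a brass sleeve and under it the sprung foot, an orange disc 28 mm across. The sleeve is locked at a height not measured: the foot starts 3 to 19 mm above the block's top
- press_nut (a point): top of the brass nut on the arm, on the screw's axis, 132 mm above the bench. The foot is on a preloaded spring: 8 N as soon as it touches, then 2.5 N per mm (17.5 N per radian of knob), up to 12 mm. Turning the knob down takes 0.20 N m of thread friction, plus 0.007 N m per newton of foot force; each newton of push (pull) by the hand along the screw takes off (adds) 0.007 N m
- press_knob (a joint): turn of the knob in rad, 0 at the top, grows clockwise seen from above, up to 4.6. The steep thread lowers knob, screw and foot together by 7 mm per radian. It starts at 0 to 0.55, and holds itself when let go. Thread friction always acts against the last motion: turning back takes 0.20 N m the other way, less the foot's 0.007 N m per newton
- press_knob_grip (a point): point on the screw's axis in the knob's red grip bar. The bar is 52 mm long along this point's x, 14 mm thick along its y, and reaches from 20 mm below the point to 13 mm above it; a white line marks its top. Below the bar is a disc 44 mm across, 8 mm thick. The point is 195 mm above the bench at knob 0, 7 mm lower per radian
- block: pine block with a dark knot, 45 mm wide (x), 100 mm long (y), 38 mm high, 0.1 kg, loose in the channel of the press, 35 to 65 mm short of home; origin at the centre of its underside, y along the channel. It rests on the bed, 12 mm above the bench
- hole_saw: grey steel hole saw, 50 mm across, 60 mm high, stands beside the press; bystander
- wax_tin: round wax tin with a red lid, 86 mm across, 39 mm high; bystander
- tape_measure: yellow tape measure, 74 x 100 x 37 mm; bystander
There are look-alikes about, which are no part of the job. What is shaped like the block but green is not meant.

How it is judged:
By the outcome, as a careful person would: the job done as asked, in the order asked, and still so for the second after the job is handed in, with the robot touching nothing.
It also fails if it takes over 72 s, if anything falls off the work surface, if the arm or the gripper's body presses on something with over 40 N, if the wrist force passes 120 N, or if a joint passes its speed limit or range.

## Working session

There is one attempt and no reset: what is moved stays moved. The work goes in short steps, each a Python script; the robot and the scene stay as the last script left them, time stands still between calls to the robot, and variables do not carry over. Pictures are saved under pics/ and viewed, at most 10 in all, crops included, and the job is handed in when it is done.

```bash
mkdir -p pics; cat > h.py <<'E'
import numpy as np, cv2
from workcell import r, command_gripper, optics
def snap(n,tag):
    s=r.read_state(); im,d=optics.get_image(n); m=optics.camera_model(n)
    np.savez(f'{tag}.npz',im=im,d=d,pos=s['eef_pos'],rot=s['eef_rot'],K=m['K'],k1=m['k1'],
      R=m.get('R',np.eye(3)),t=m.get('t',np.zeros(3)),T=m.get('tool_from_camera',np.eye(4)),wrist=(n=='wrist'))
    cv2.imwrite(f'pics/{tag}.png',im[...,::-1]); return s
def rays(tag,uv):
    from scipy.spatial.transform import Rotation as Ro
    z=np.load(f'{tag}.npz'); K=z['K']; uv=np.atleast_2d(np.float64(uv))
    n=cv2.undistortPoints(uv[:,None],K,np.array([float(z['k1']),0,0,0]))[:,0]
    # OpenCV model: x_d = x(1+k1 r^2), same as the text
    c=np.c_[n,np.ones(len(n))]
    if z['wrist']:
        A=np.eye(4);A[:3,:3]=Ro.from_quat(z['rot']).as_matrix();A[:3,3]=z['pos'];A=A@z['T']
        return A[:3,3],c@A[:3,:3].T
    R=z['R'];return -R.T@z['t'],c@R
def pt(tag,uv,w=1):
    z=np.load(f'{tag}.npz');o,v=rays(tag,uv);out=[]
    for p,q in zip(np.atleast_2d(uv),v):
        a,b=int(round(p[0])),int(round(p[1]));dd=z['d'][b-w:b+w+1,a-w:a+w+1];dd=dd[dd>0]
        out.append(o+q*np.median(dd) if len(dd) else o*np.nan)
    return np.array(out)
def at_z(tag,uv,h):
    o,v=rays(tag,uv);return o+v*((h-o[2])/v[:,2])[:,None]
def tri(*obs):
    A=np.zeros((3,3));b=np.zeros(3);L=[]
    for tag,uv in obs:
        o,v=rays(tag,uv);v=v[0]/np.linalg.norm(v[0]);P=np.eye(3)-np.outer(v,v);A+=P;b+=P@o;L.append((o,P))
    x=np.linalg.solve(A,b);return x,[np.linalg.norm(P@(x-o)) for o,P in L]
E
python3 - <<'E'
from h import *
s=snap('side','s0');snap('top','t0')
print(s)
for n in('s0','t0'):
    print(rays(n,[[320,200]]))
a=np.vstack([cv2.imread('pics/t0.png')]);
E
```

```text
{'time_s': 0.0, 'joint_positions': array([ 1.12197792e+00,  3.42716765e-01,  1.52500934e+00,  6.54336160e-06,
        1.27542148e+00, -1.46027236e-01]), 'dq': array([-1.35939068e-03, -9.13368860e-04,  1.55375648e-04, -3.06379794e-05,
        9.24559325e-04,  6.22753477e-06]), 'tau': array([-3.44555756e-04, -4.33677900e+01, -2.46012247e+01, -2.92839031e-04,
        7.90644495e-03,  1.22611800e-05]), 'eef_pos': array([0.15637782, 0.50078682, 0.25563171]), 'eef_rot': array([ 1.50818798e-01,  9.88561119e-01, -7.42412780e-04, -2.30833387e-04]), 'contact_force': array([-0.08625505,  0.22996363, -0.7051001 ]), 'torque': array([-0.04284369,  0.0120895 , -0.02310598]), 'grip_force': 0.0, 'grip_width': 0.08549050618741673}
(array([ 0.51248812, -0.99076652,  0.67202645]), array([[-0.04012402,  0.83559207, -0.54800163]]))
(array([ 0.37697451, -0.20219702,  1.32525689]), array([[ 0.07654812,  0.00240045, -0.99719587]]))
```

View pics/t0.png

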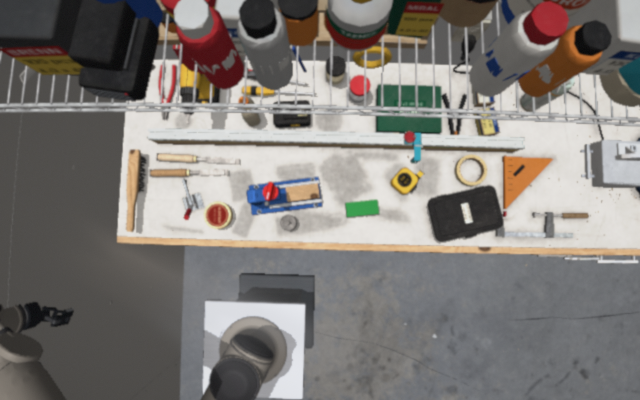

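View pics/s0.png

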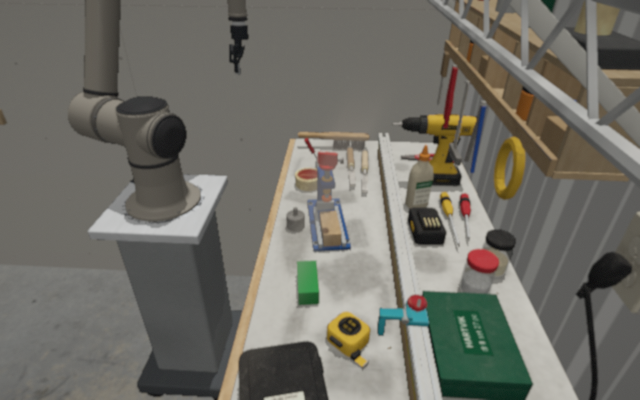

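The top view shows the blue press at about (285,195), with the pine block in its channel (300,193) and the red knob at (270,190). The green decoy block is at (362,208), the hole saw at (289,223), the wax tin at (218,214) and the tape measure at (404,180). In the side view the press is at about (328,200). The pine block is the one in the channel, and the green one isn't meant. I'll enlarge both views to confirm.

```bash
python3 - <<'E'
from h import *
a=cv2.imread('pics/t0.png')[165:240,235:335];b=cv2.imread('pics/s0.png')[140:255,280:360]
a=cv2.resize(a,None,fx=4,fy=4,interpolation=cv2.INTER_CUBIC);b=cv2.resize(b,None,fx=5,fy=5,interpolation=cv2.INTER_CUBIC)
c=np.zeros((575,800,3),np.uint8);c[:300,:400]=a;c[:575,400:]=b;cv2.imwrite('pics/c0.png',c)
# rough world
for n,p in(('knob',[270,190]),('blockR',[318,193]),('saw',[289,222]),('head',[262,197]),('green',[362,208])):print(n,pt('t0',[p])[0].round(3))
print(optics.camera_model('wrist'))
E
```

```text
knob [ 0.486 -0.064  0.205]
blockR [ 0.496 -0.192  0.048]
saw [ 0.405 -0.107  0.057]
head [ 0.473 -0.032  0.127]
green [ 0.454 -0.329  0.038]
{'K': array([[294.06890121,   0.        , 324.90825102],
       [  0.        , 294.06890121, 202.73349301],
       [  0.        ,   0.        ,   1.        ]]), 'k1': -0.04234796362952879, 'tool_from_camera': array([[ 1.09052494e-03, -9.64113140e-01, -2.65489479e-01,
         6.57966639e-02],
       [ 9.99999310e-01,  1.16744668e-03, -1.31931782e-04,
         7.82079916e-04],
       [ 4.37141975e-04, -2.65489152e-01,  9.64113748e-01,
        -1.16973357e-01],
       [ 0.00000000e+00,  0.00000000e+00,  0.00000000e+00,
         1.00000000e+00]])}
```

View pics/c0.png

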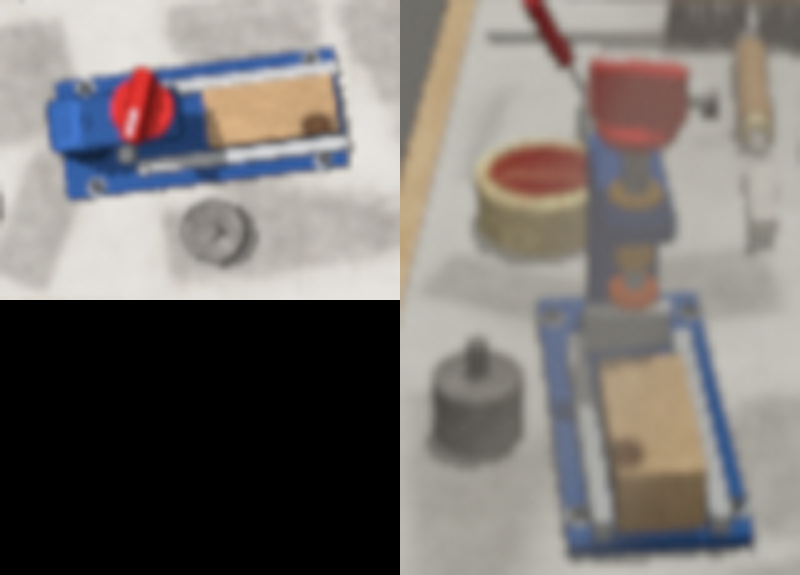

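The crop confirms it: the block with the dark knot lies in the channel, with its open end towards world -y, and the hole saw stands beside it on the robot's side. Next I'll take two wrist views to get accurate positions.

```bash
python3 - <<'E'
from h import *
q=[0,1,0,0]
r.reach([0.44,-0.06,0.34],q);print(r.read_state()['joint_positions'].round(3));snap('wrist','w1')
r.move_straight([0.44,-0.20,0.30],q,speed=0.2);snap('wrist','w2');print(r.read_state()['time_s'])
E
```

```text
[-0.307  0.133  1.57   0.     1.439 -1.879]
3.3417
```

View pics/w1.png

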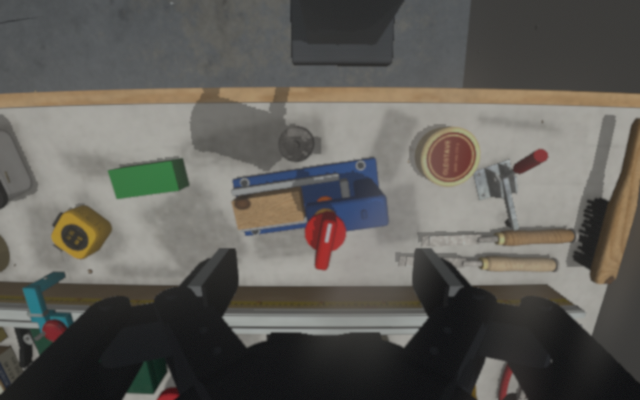

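View pics/w2.png

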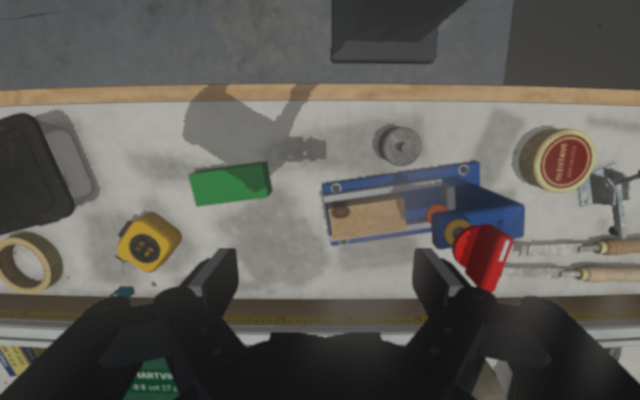

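In w1 the press is centred near (310,195), the knob bar is around (323,240) and the block around (270,210). In w2 the block is around (367,218) and the knob around (483,255), with the foot visible at (437,214). Next I'll enlarge the press in both to read corners.

```bash
python3 - <<'E'
from h import *
c=np.zeros((600,800,3),np.uint8)
a=cv2.imread('pics/w1.png')[150:275,225:395];b=cv2.imread('pics/w2.png')[150:300,315:530]
a=cv2.resize(a,None,fx=4,fy=4,interpolation=cv2.INTER_CUBIC) 
b=cv2.resize(b,None,fx=3.7,fy=3.7,interpolation=cv2.INTER_CUBIC)
print(a.shape,b.shape)
cv2.imwrite('pics/c1.png',a);cv2.imwrite('pics/c2.png',b)
E
```

```text
(500, 680, 3) (555, 796, 3)
```

View pics/c1.png

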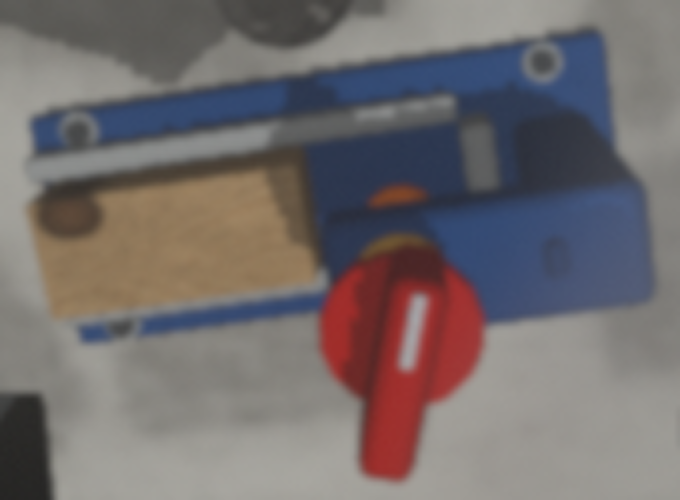

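View pics/c2.png

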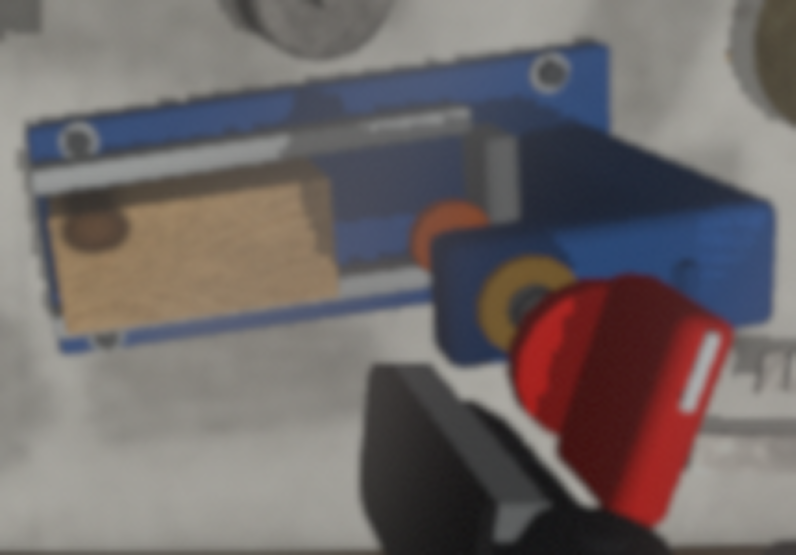

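c1 and c2 show the bed corners, washers, block-top corners and the knob's white line clearly. I'll triangulate these and check them against depth.

```bash
python3 - <<'E'
from h import *
P={'washNR':((543,62),(550,72)),'washNL':((78,131),(79,140)),'washFL':((122,327),(106,338)),
'bedNR':((603,32),(608,45)),'bedNL':((33,118),(30,125)),'bedFL':((82,342),(62,350)),
'blkN':((28,205),(50,207)),'blkF':((52,318),(68,330)),'lineA':((420,295),(715,335)),'lineB':((405,370),(687,412))}
f=lambda p,k,o:[(p[0]+.5)/k-.5+o[0],(p[1]+.5)/k-.5+o[1]]
for n,(a,b) in P.items():
    a=f(a,4,(225,150));b=f(b,3.7,(315,150));x,e=tri(('w1',a),('w2',b))
    print(n,np.round(a,1),np.round(b,1),x.round(4),np.round(e,4),pt('w1',[a])[0].round(4),pt('w2',[b])[0].round(4))
# fits from depth: knob bar top & block top
for tag in('w1','w2'):
    z=np.load(tag+'.npz');v,u=np.mgrid[150:300,200:540];uv=np.c_[u.ravel(),v.ravel()].astype(float)
    o,d=rays(tag,uv);X=o+d*z['d'][150:300,200:540].ravel()[:,None];im=z['im'][150:300,200:540].reshape(-1,3).astype(int)
    red=(im[:,0]>100)&(im[:,1]<70)&(X[:,2]>.15)
    tz=np.percentile(X[red,2],[50,90,98]);T=X[red&(X[:,2]>tz[2]-.004)]
    rc=cv2.minAreaRect((T[:,:2]*1000).astype(np.float32));print(tag,'bar',tz.round(4),len(T),rc)
    bl=(im[:,0]>im[:,2]*1.35)&(im[:,0]<230)&(abs(X[:,2]-.05)<.006)&(X[:,0]>.43)&(X[:,0]<.53)&(X[:,1]<-.05)&(X[:,1]>-.25)
    T=X[bl];print('blk',np.median(T[:,2]),len(T),cv2.minAreaRect((T[:,:2]*1000).astype(np.float32)))
    og=(im[:,0]>130)&(im[:,1]<110)&(im[:,2]<70)&(im[:,1]>45)&(X[:,2]>.05)&(X[:,2]<.1)
    if og.any(): print('orange',og.sum(),X[og].mean(0).round(4),np.percentile(X[og,2],[5,50,95]).round(4))
E
```

```text
washNR [360.4 165.1] [463.3 169.1] [ 0.4372 -0.0053  0.0121] [0.0003 0.0003] [ 0.437  -0.0058  0.0161] [ 0.4363 -0.0074  0.0164]
washNL [244.1 182.4] [336.  187.5] [ 0.4637 -0.1834  0.0139] [0.0004 0.0004] [ 0.4635 -0.1826  0.017 ] [ 0.4627 -0.1835  0.0169]
washFL [255.1 231.4] [343.3 241. ] [ 0.5446 -0.1716  0.0129] [0.0001 0.0001] [ 0.5433 -0.1706  0.0167] [ 0.543  -0.1718  0.0164]
bedNR [375.4 157.6] [479.  161.8] [0.4267 0.0175 0.0085] [0.0003 0.0003] [0.4269 0.0182 0.0047] [ 4.281e-01  2.230e-02 -4.000e-04]
bedNL [232.9 179.1] [322.7 183.4] [ 0.4593 -0.202   0.0088] [0.0007 0.0007] [ 0.4602 -0.2025  0.0073] [ 0.4592 -0.202   0.0059]
bedFL [245.1 235.1] [331.4 244.2] [ 0.5519 -0.1891  0.0096] [0.0007 0.0007] [ 0.556  -0.1918  0.001 ] [ 0.5511 -0.1891  0.0098]
blkN [231.6 200.9] [328.1 205.6] [ 0.4831 -0.1947  0.0449] [0.0021 0.0021] [ 0.4842 -0.1937  0.0487] [ 0.4843 -0.1945  0.0328]
blkF [237.6 229.1] [333.  238.8] [ 0.5266 -0.188   0.0496] [0.0006 0.0006] [ 5.458e-01 -2.038e-01  2.000e-04] [ 0.5265 -0.1879  0.0484]
lineA [329.6 223.4] [507.9 240.2] [ 0.463  -0.0548  0.2057] [0.0001 0.0001] [ 0.4633 -0.0548  0.2047] [ 0.4633 -0.0543  0.205 ]
lineB [325.9 242.1] [500.3 261. ] [ 0.4809 -0.0581  0.2061] [0.0001 0.0001] [ 0.4813 -0.0581  0.2053] [ 0.4814 -0.0574  0.205 ]
w1 bar [0.1732 0.2053 0.2059] 527 ((441.8302001953125, -55.810298919677734), (15.95043659210205, 133.96876525878906), 86.03080749511719)
blk 0.049369192858326305 2000 ((497.987548828125, -142.1755828857422), (44.540672302246094, 98.08415985107422), 8.75020980834961)
w2 bar [0.2031 0.2051 0.2058] 655 ((427.8056945800781, -115.1589584350586), (193.7295684814453, 43.99437713623047), 44.71183395385742)
blk 0.04929927951145119 2253 ((497.7890930175781, -142.9019775390625), (45.053306579589844, 98.57478332519531), 8.700058937072754)
```

The measurements agree with each other and with the text:
- **Press:** the origin is about (0.4855, -0.058), with yaw about 8.5°.
- **Block:** its top is at 49 mm, it measures 45x99 mm, and it sits at press y ≈ -85.5 mm, so 60 mm short of home.
- **Knob:** the bar's top is at 0.206, so the knob is at about 0.35 rad.

I'll push the block home now.

```bash
cat >> h.py <<'E'
from scipy.spatial.transform import Rotation as Ro
PSI=np.radians(8.5);O=np.array([.4855,-.0579,0])
def W(x,y,z): c,s=np.cos(PSI),np.sin(PSI);return O+[c*x-s*y,s*x+c*y,z]
def inP(X): return Ro.from_euler('z',-PSI).apply(np.asarray(X)-O)
def down(yaw): return (Ro.from_euler('z',yaw)*Ro.from_quat([0,1,0,0])).as_quat()  # tool x at yaw+pi
def blk(tag):
    z=np.load(tag+'.npz');v,u=np.mgrid[0:400,0:640];o,d=rays(tag,np.c_[u.ravel(),v.ravel()])
    X=o+d*z['d'].ravel()[:,None];P=inP(X);im=z['im'].reshape(-1,3).astype(int)
    m=(abs(P[:,2]-.05)<.006)&(abs(P[:,0])<.035)&(P[:,1]>-.18)&(P[:,1]<.02)&(im[:,0]>im[:,2]*1.35)
    return P[m],im[m]
E
python3 - <<'E'
from h import *
# refine bar top from depth, w1/w2
for tag in('w1','w2'):
    z=np.load(tag+'.npz');v,u=np.mgrid[0:400,0:640];o,d=rays(tag,np.c_[u.ravel(),v.ravel()])
    X=o+d*z['d'].ravel()[:,None];m=(abs(X[:,2]-.2055)<.0035)&(np.hypot(*(X-O)[:,:2].T)<.032)
    rc=cv2.minAreaRect((X[m,:2]*1000).astype(np.float32));print(tag,m.sum(),np.median(X[m,2]),rc)
    P,_=blk(tag);print('block y',np.percentile(P[:,1],[1,99]).round(4),'x',np.percentile(P[:,0],[1,99]).round(4))
q=down(PSI);tz=.032+r.tip_extent
command_gripper(0.0,30)
r.reach(W(0,-.175,.14),q);r.move_straight(W(0,-.175,tz),speed=.15)
print(r.tip_extent,r.read_state()['contact_force'],r.move_straight(W(0,-.105,tz),speed=.05,max_force=8),inP(r.read_state()['eef_pos']))
print(r.move_straight(W(0,-.06,tz),speed=.015,max_force=6))
s=r.read_state();print(s['time_s'],inP(s['eef_pos']).round(4),s['contact_force'])
r.move_straight(W(0,-.105,tz),speed=.08);s=r.read_state();print(s['time_s'],s['contact_force'])
r.move_straight(W(-.04,-.14,.30),speed=.25);snap('wrist','w3')
P,_=blk('w3');print('block y',np.percentile(P[:,1],[1,99]).round(4),'x',np.percentile(P[:,0],[1,99]).round(4))
print(r.read_state()['time_s'])
E
```

```text
w1 698 0.2046657053681083 ((485.0343933105469, -59.38646697998047), (13.608366966247559, 50.9432487487793), 79.36109924316406)
block y [-0.1334 -0.0369] x [-0.0222  0.0215]
w2 862 0.2045094512439045 ((485.153076171875, -59.551570892333984), (13.934388160705566, 50.64234924316406), 78.48291778564453)
block y [-0.1341 -0.0399] x [-0.0224  0.0209]
0.025 [-0.56586764 -0.1024739   0.46065772] False [-2.63725583e-05 -1.05142931e-01  5.69753721e-02]
True
8.4583 [ 0.0003 -0.0898  0.057 ] [ 0.38494139 -3.03296524  0.04012582]
8.8 [-0.25674088 -0.2263649  -0.94397715]
block y [-0.0758  0.0189] x [-0.0204  0.0208]
9.9917
```

View pics/w3.png

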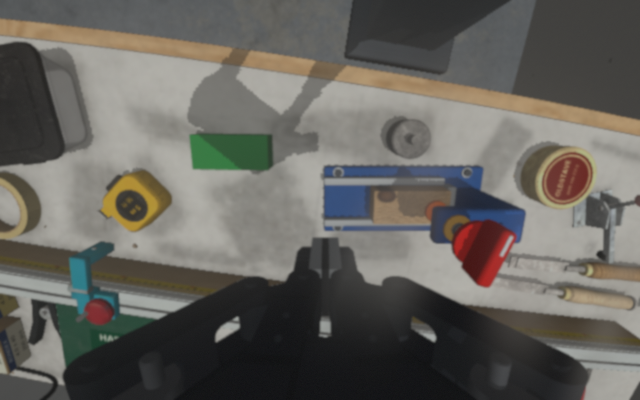

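w3 shows the block now well up the channel (rows 185–225, cols 370–440), with its end under the head. Its near end is at press y ≈ -75.5 mm, which is the home position, and the push stopped firmly there. I'll check the gap to the stop and the foot's height from the depth data, then grip the knob.

```bash
python3 - <<'E'
from h import *
def cloud(tag):
    z=np.load(tag+'.npz');v,u=np.mgrid[0:400,0:640];o,d=rays(tag,np.c_[u.ravel(),v.ravel()])
    return inP(o+d*z['d'].ravel()[:,None]),z['im'].reshape(-1,3).astype(int)
for t in('w1','w2','w3'):
    P,im=cloud(t)
    m=(abs(P[:,2]-.0375)<.003)&(abs(P[:,0])<.026)&(P[:,1]>.01)&(P[:,1]<.06)
    b=(abs(P[:,2]-.0495)<.003)&(abs(P[:,0])<.026)&(P[:,1]>-.16)&(P[:,1]<.06)
    print(t,'stop top y',m.sum(),np.percentile(P[m,1],[1,50,99]).round(4) if m.any() else '','block',np.percentile(P[b,1],[.3,99.7]).round(4))
    g=(im[:,0]>110)&(im[:,0]>1.7*im[:,1])&(im[:,1]>1.25*im[:,2])&(np.hypot(P[:,0],P[:,1])<.022)&(P[:,2]>.045)&(P[:,2]<.1)
    if g.any(): print(' foot',g.sum(),np.percentile(P[g,2],[2,10,25,50,75,90,98]).round(4),P[g].mean(0).round(4))
A=np.array([.4851,-.0593,0]);q=down(np.radians(-11))
command_gripper(.05,60)
r.reach(A+[0,0,.265],q);print(r.read_state()['joint_positions'].round(2))
r.move_straight(A+[0,0,.2025],speed=.1,max_force=8)
s=r.read_state();f0=s['contact_force'];t0=s['torque'];command_gripper(0,60)
s=r.read_state();print(s['time_s'],s['eef_pos'],s['grip_width'],s['grip_force'],f0.round(2),t0.round(3),s['contact_force'].round(2),s['torque'].round(3))
np.savez('base.npz',f0=f0,t0=t0)
E
```

```text
w1 stop top y 146 [0.0234 0.0298 0.0569] block [-0.1347  0.0491]
 foot 17 [0.0697 0.0702 0.0705 0.071  0.0715 0.0719 0.0721] [-0.0115 -0.001   0.071 ]
w2 stop top y 252 [0.0243 0.0309 0.0564] block [-0.1358  0.0534]
 foot 30 [0.0697 0.0701 0.0706 0.0709 0.0713 0.0717 0.0721] [-0.009   0.0023  0.0709]
w3 stop top y 165 [0.0135 0.0322 0.0568] block [-0.0766  0.0516]
[-0.28  0.27  1.6  -0.    1.27 -1.66]
12.3583 [ 0.48534743 -0.05940954  0.20310417] 0.013225091218919233 60.991501808166504 [-0.32 -0.18  0.08] [-0.016  0.024  0.019] [-0.32  0.9   3.99] [-0.073  0.145  0.064]
```

The block is home: the stop face is at y ≈ 24 mm and the block's far end is at about 23.8 mm. The knob grip is good too, with a bar width of 13 mm. I'll turn in small steps, sinking 7 mm per rad and logging torque.

```bash
cat >> h.py <<'E'
def turn(start,stop,step=.1,limit=99,speed=.0035):
    b=np.load('base.npz');g=np.load('grip.npz') if start>0 else None
    if g is None:
        s=r.read_state();np.savez('grip.npz',p=s['eef_pos']);g=np.load('grip.npz')
    a=start
    while a<stop-1e-6:
        a=min(a+step,stop)
        r.move_straight(g['p']-[0,0,.007*a],down(np.radians(-11)-a),speed=speed*min(1,1))
        L=[]
        for _ in range(3):
            s=r.read_state();L.append(np.r_[s['contact_force']-b['f0'],s['torque']-b['t0']]);r.hold(.02)
        m=np.mean(L,0);push=m[2];foot=(m[5]-.2)/.007+push
        print(f"{s['time_s']:.1f} a={a:.2f} F={m[:3].round(1)} Tz={m[5]:.3f} comb={m[5]+.007*push:.3f} foot~{foot:.1f} gw={s['grip_width']*1e3:.1f} q6={s['joint_positions'][5]:.2f}")
        if m[5]+.007*push>limit: print('limit');break
    return a
E
python3 -c "
from h import *
turn(0,1.2,limit=.36)"
```

```text
12.6 a=0.10 F=[-0.1 -1.2  0.9] Tz=-0.265 comb=-0.259 foot~-65.5 gw=13.1 q6=-1.56
13.0 a=0.20 F=[-0.7 -2.2  1. ] Tz=-0.223 comb=-0.216 foot~-59.4 gw=12.7 q6=-1.46
13.4 a=0.30 F=[-0.9 -3.2  0.6] Tz=-0.218 comb=-0.214 foot~-59.1 gw=13.0 q6=-1.36
13.8 a=0.40 F=[-1.8 -4.8  1.4] Tz=-0.268 comb=-0.258 foot~-65.4 gw=13.0 q6=-1.26
14.2 a=0.50 F=[-1.6 -5.   1.3] Tz=-0.239 comb=-0.230 foot~-61.4 gw=13.0 q6=-1.16
14.6 a=0.60 F=[-1.6 -5.   1.3] Tz=-0.229 comb=-0.220 foot~-60.0 gw=13.0 q6=-1.06
15.0 a=0.70 F=[-2.1 -5.5  1.9] Tz=-0.242 comb=-0.228 foot~-61.2 gw=13.0 q6=-0.96
15.4 a=0.80 F=[-2.9 -6.2  2. ] Tz=-0.219 comb=-0.205 foot~-57.9 gw=13.3 q6=-0.86
15.8 a=0.90 F=[-2.6 -6.2  2.7] Tz=-0.243 comb=-0.224 foot~-60.6 gw=12.9 q6=-0.76
16.2 a=1.00 F=[-3.3 -6.2  1.5] Tz=-0.262 comb=-0.251 foot~-64.5 gw=12.9 q6=-0.66
16.6 a=1.10 F=[-3.8 -6.5  2.3] Tz=-0.239 comb=-0.223 foot~-60.5 gw=13.1 q6=-0.56
17.0 a=1.20 F=[-4.3 -6.6  2.9] Tz=-0.261 comb=-0.241 foot~-62.9 gw=12.8 q6=-0.46
```

The torque reads about -0.24 N m, steady. The magnitude matches thread friction with the sign flipped, and the vertical force is small, so the knob is sinking with the hand. I'll go on with |Tz| and ease the lateral force as I turn.

```bash
cat >> h.py <<'E'
def turn2(start,stop,step=.1,limit=99,speed=.0035,hist=[]):
    b=np.load('base.npz');p=np.load('grip.npz')['p'].copy();a=start
    while a<stop-1e-6:
        a=min(a+step,stop)
        r.move_straight(p-[0,0,.007*a],down(np.radians(-11)-a),speed=speed)
        L=[]
        for _ in range(5):
            s=r.read_state();L.append(np.r_[s['contact_force']-b['f0'],s['torque']-b['t0']]);r.hold(.02)
        m=np.mean(L,0);c=-m[5]+.007*m[2]
        print(f"{s['time_s']:.1f} a={a:.2f} F={m[:3].round(1)} T={m[3:].round(3)} comb={c:.3f} q6={s['joint_positions'][5]:.2f} z={s['eef_pos'][2]:.4f}")
        p[:2]+=.00006*m[:2]
        if c>limit: print('limit');break
    np.savez('grip.npz',p=p);return a
E
python3 -c "
from h import *
turn2(1.2,2.0,limit=.34)"
```

```text
17.5 a=1.30 F=[-4.5 -7.2  3. ] T=[-1.217  0.739 -0.256] comb=0.277 q6=-0.36 z=0.1940
18.0 a=1.40 F=[-3.8 -4.4  2.6] T=[-0.927  0.658 -0.192] comb=0.210 q6=-0.26 z=0.1933
18.4 a=1.50 F=[-3.1 -4.1  2.5] T=[-0.719  0.538 -0.247] comb=0.265 q6=-0.16 z=0.1926
18.9 a=1.60 F=[-4.5 -2.9  3.4] T=[-0.481  0.742 -0.21 ] comb=0.234 q6=-0.06 z=0.1919
19.3 a=1.70 F=[-3.8 -0.7  3.3] T=[-0.197  0.739 -0.226] comb=0.250 q6=0.04 z=0.1912
19.8 a=1.80 F=[-4.3  1.   4.2] T=[ 0.133  0.779 -0.248] comb=0.277 q6=0.14 z=0.1905
20.2 a=1.90 F=[-3.7  2.5  4.1] T=[ 0.388  0.689 -0.249] comb=0.278 q6=0.24 z=0.1898
20.7 a=2.00 F=[-3.1  3.6  4.1] T=[ 0.577  0.58  -0.188] comb=0.216 q6=0.34 z=0.1891
```

```bash
python3 - <<'E'
from h import *
s=snap('side','s1');print(s['tau'].round(3),s['torque'].round(3),s['time_s'])
for t in('s0','s1'):
    z=np.load(t+'.npz');v,u=np.mgrid[180:225,300:350];uv=np.c_[u.ravel(),v.ravel()]
    o,d=rays(t,uv);P=inP(o+d*z['d'][180:225,300:350].ravel()[:,None]);im=z['im'][180:225,300:350].reshape(-1,3).astype(int)
    g=(im[:,0]>110)&(im[:,0]>1.5*im[:,1])&(im[:,0]>1.8*im[:,2])&(np.hypot(P[:,0],P[:,1])<.025)
    print(t,g.sum(),uv[g].mean(0).round(2),np.percentile(P[g,2],[0,25,50,75,100]).round(4))
a=cv2.imread('pics/s0.png')[140:240,295:355];b=cv2.imread('pics/s1.png')[140:240,295:355]
cv2.imwrite('pics/c3.png',cv2.resize(np.hstack([a,b]),None,fx=6,fy=6,interpolation=cv2.INTER_CUBIC))
E
```

```text
[ -1.271 -38.947 -22.853  -0.668  -1.308  -0.13 ] [ 0.558  0.595 -0.105] 20.675<stdin>:7: RuntimeWarning: Mean of empty slice.
  ret = um.true_divide(
Traceback (most recent call last):
IndexError: index -1 is out of bounds for axis 0 with size 0
```

```bash
python3 - <<'E'
from h import *
a=cv2.imread('pics/s0.png')[140:230,295:355];b=cv2.imread('pics/s1.png')[140:230,295:355]
cv2.imwrite('pics/c3.png',cv2.resize(np.hstack([a,b]),None,fx=6.5,fy=6.5,interpolation=cv2.INTER_CUBIC))
E
```

```text
(no output)
```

View pics/c3.png

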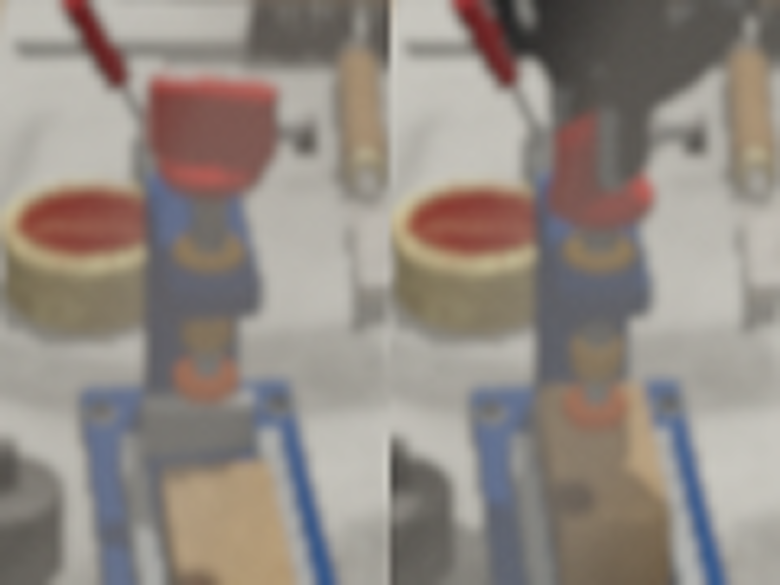

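c3 shows the hand and knob sunk (disc bottom at crop row 190 before, 225 after) and the foot lowered (402 to 428), now close to or at the block's top. The gap has to be worked out by projection and colour profiles.

```bash
python3 - <<'E'
from h import *
z=np.load('s1.npz');K=z['K'];k=np.array([float(z['k1']),0,0,0])
O[:]=[.4853,-.0592,0]
pr=lambda p:cv2.projectPoints(np.array([W(*p)]),cv2.Rodrigues(z['R'])[0],z['t'],K,k)[0].ravel()
for n,p in dict(foot50=(0,-.014,.050),foot52=(0,-.014,.052),foot54=(0,-.014,.054),foot64=(0,-.014,.064),foot66=(0,-.014,.066),stopT=(0,.025,.038),blkFar=(0,.025,.05),blkNear=(0,-.075,.05),armfrontbot=(0,-.022,.108),disc0=(0,-.022,.167),disc2=(0,-.022,.153)).items():print(n,pr(p).round(2))
for t in('s0','s1'):
    q=np.load(t+'.npz');im=q['im'].astype(int);d=q['d']
    print(t,'foot column profile R-G mean cols 325-328, depth')
    for v in range(188,210):
        c=im[v,324:329].mean(0);o,dd=rays(t,[[326.,v]]);print(v,c.round(0),round(float(c[0]-c[1]),1),inP(o+dd*d[v,326])[0].round(4))
E
```

```text
foot50 [326.95 206.53]
foot52 [326.96 205.91]
foot54 [326.97 205.3 ]
foot64 [327.05 202.2 ]
foot66 [327.06 201.57]
stopT [325.36 202.27]
blkFar [325.43 198.66]
blkNear [329.5  219.81]
armfrontbot [327.71 189.8 ]
disc0 [328.18 169.92]
disc2 [328.07 174.75]
s0 foot column profile R-G mean cols 325-328, depth
188 [105. 101. 100.] 4.4 [-0.0045 -0.0213  0.1133]
189 [119. 108.  97.] 10.8 [-0.0032 -0.0107  0.1036]
190 [127. 113.  93.] 14.2 [-0.0027 -0.0074  0.0985]
191 [128. 113.  92.] 15.2 [-0.0028 -0.0082  0.0958]
192 [128. 113.  93.] 15.0 [-0.0031 -0.0113  0.0947]
193 [125. 112.  96.] 12.2 [-0.0033 -0.0134  0.0929]
194 [122. 113. 103.] 9.6 [-0.0024 -0.0063  0.0852]
195 [125. 114. 106.] 11.0 [-0.0021 -0.0044  0.0808]
196 [130. 116. 107.] 14.6 [-0.002  -0.0043  0.0776]
197 [139. 115. 103.] 24.0 [-0.0024 -0.0081  0.0769]
198 [151. 113.  95.] 37.4 [-0.0019 -0.0037  0.0709]
199 [153. 111.  90.] 42.4 [-0.0026 -0.0109  0.0723]
200 [147. 109.  91.] 38.2 [-0.0027 -0.012   0.0698]
201 [140. 113. 100.] 27.0 [-0.0026 -0.0118  0.0665]
202 [132. 120. 113.] 12.0 [0.0019 0.0258 0.0382]
203 [125. 121. 11
[... 810 characters left out ...]
-0.0029 -0.0118  0.0824]
197 [128. 115.  96.] 13.4 [-0.0027 -0.0102  0.0782]
198 [125. 114. 101.] 10.8 [-0.0028 -0.0115  0.0759]
199 [127. 116. 106.] 11.2 [-0.002  -0.0051  0.0685]
200 [131. 117. 108.] 13.6 [-0.0017 -0.0038  0.0644]
201 [138. 117. 106.] 20.8 [-0.0019 -0.0054  0.0623]
202 [149. 115.  99.] 33.6 [-0.0018 -0.0054  0.059 ]
203 [154. 113.  93.] 41.0 [-0.0024 -0.0112  0.0597]
204 [150. 109.  91.] 40.6 [-0.0023 -0.0105  0.056 ]
205 [143. 110.  93.] 33.0 [-0.002  -0.0086  0.0515]
206 [138. 116.  99.] 21.6 [-0.0024 -0.0127  0.0509]
207 [137. 121. 105.] 15.4 [-0.0032 -0.0195  0.0524]
208 [137. 123. 106.] 13.6 [-0.0032 -0.0199  0.0494]
209 [137. 123. 106.] 13.6 [-0.0041 -0.028   0.0517]
```

By the side view the foot has travelled about 13.7 mm in step with the hand, and it's still about 2–4 mm above the block. At rest the torque is the "turn back" friction, so it tells me little. I'll continue in steps, using the camera to find where the foot stops moving while the sleeve keeps sinking.

```bash
cat >> h.py <<'E'
def edges(tag):
    im=np.load(tag+'.npz')['im'].astype(float);p=(im[:,:,0]-im[:,:,1])[:,323:330].mean(1);v=np.arange(196,212,.01)
    f=np.interp(v,np.arange(400),p);k=f[:1000].argmax();top=v[:k][f[:k]<27];bot=v[k:][f[k:]<27]
    b=im[:,:,2][:,323:330].mean(1);vv=np.arange(185,203,.01);g=np.interp(vv,np.arange(400),b);j=g.argmin() if 0 else None
    return round(float(top[-1]),2),round(float(bot[0]),2)
E
python3 - <<'E'
from h import *
print('s1',edges('s1'))
a=2.0
for i in range(8):
    n=round(a+.1,2);turn2(a,n);a=n
    if i>=1: snap('side',f'k{i}');print(a,edges(f'k{i}'))
E
```

```text
s1 (201.02, 205.43)
21.2 a=2.10 F=[-2.2  3.3  3.5] T=[ 0.527  0.414 -0.169] comb=0.194 q6=0.44 z=0.1885
21.6 a=2.20 F=[-1.6  2.8  3. ] T=[ 0.462  0.243 -0.161] comb=0.182 q6=0.54 z=0.1878
2.2 (201.01, 205.44)
22.1 a=2.30 F=[-0.5  1.9  2.6] T=[ 0.315  0.116 -0.13 ] comb=0.148 q6=0.64 z=0.1871
2.3 (201.01, 205.44)
22.6 a=2.40 F=[0.5 1.3 2.9] T=[ 0.148  0.006 -0.103] comb=0.123 q6=0.74 z=0.1864
2.4 (200.95, 205.45)
23.1 a=2.50 F=[0.7 0.2 2.8] T=[ 0.009  0.007 -0.117] comb=0.137 q6=0.84 z=0.1857
2.5 (201.02, 205.44)
23.5 a=2.60 F=[ 0.1 -0.2  3.7] T=[ 0.026  0.061 -0.111] comb=0.137 q6=0.94 z=0.1850
2.6 (200.97, 205.43)
24.0 a=2.70 F=[-0.2  0.8  4.7] T=[ 0.089  0.102 -0.106] comb=0.139 q6=1.04 z=0.1843
2.7 (200.92, 205.45)
24.5 a=2.80 F=[-0.7  0.9  5. ] T=[ 0.149  0.147 -0.093] comb=0.128 q6=1.14 z=0.1836
2.8 (200.9, 205.45)
```

The foot stopped at or before a = 2.0 and the torque drop there agrees, so the foot is now compressed about 5.6–6 mm, or roughly 22 N. I'll check the true knob drop from the disc edge and pin down the contact point before backing off.

```bash
python3 - <<'E'
from h import *
def prof(t,ch): 
    im=np.load(t+'.npz')['im'].astype(float);return (im[:,:,0]-im[:,:,1] if ch else im[:,:,2])
def shift(t0,t1,r0,r1,c0,c1,ch):
    from scipy.optimize import minimize_scalar
    a=prof(t0,ch)[:,c0:c1].mean(1);b=prof(t1,ch)[:,c0:c1].mean(1);v=np.arange(r0,r1,.1);x=np.arange(400)
    f=lambda s:np.mean((np.interp(v+s,x,b)-np.interp(v,x,a))**2)
    S=np.arange(-1,7,.02);return round(float(S[np.argmin([f(s) for s in S])]),2)
for t in('s0','s1','k1','k4','k7'):
    p=prof(t,1)[:,320:334].mean(1);v=np.arange(160,185,.01);f=np.interp(v,np.arange(400),p);k=f.argmax();e=v[k:][f[k:]<f.max()/2]
    print(t,'disc edge',round(float(e[0]),2),round(float(f.max()),1),'sleeve-bottom shift from s0',shift('s0',t,192,195,324,329,0),'foot',shift('s0',t,197,200.5,323,330,1))
for t in('s0','s1','k7'): print(t,prof(t,0)[186:203,324:329].mean(1).round(0))
E
```

```text
s0 disc edge 168.74 64.2 sleeve-bottom shift from s0 0.0 foot 0.0
s1 disc edge 173.93 43.4 sleeve-bottom shift from s0 4.12 foot 4.38
k1 disc edge 174.43 44.1 sleeve-bottom shift from s0 4.62 foot 4.34
k4 disc edge 175.31 46.6 sleeve-bottom shift from s0 5.76 foot 4.34
k7 disc edge 176.04 47.1 sleeve-bottom shift from s0 6.2 foot 4.36
s0 [104. 102. 100.  97.  93.  92.  93.  96. 103. 106. 107. 103.  95.  90.
  91. 100. 113.]
s1 [105. 104. 103. 102. 104. 105. 105. 102.  98.  95.  94.  96. 101. 106.
 108. 106.  99.]
k7 [105. 103. 102. 102. 105. 106. 107. 106. 107. 102.  97.  94.  93.  95.
 100. 102.  97.]
```

The knob really did turn 0.8 rad past a = 2.0. The foot's total travel is about 14 mm, so contact was at a ≈ 1.97 and the force is now about 22 N. For 15 N I need a ≈ 2.37, so I'll turn back to there with the hand rising and check.

```bash
python3 - <<'E'
from h import *
p=np.load('grip.npz')['p'];b=np.load('base.npz')
for a in(2.7,2.6,2.5,2.4,2.36):
    r.move_straight(p-[0,0,.007*a],down(np.radians(-11)-a),speed=.003)
    s=r.read_state();print(round(s['time_s'],1),a,(s['contact_force']-b['f0']).round(1),(s['torque']-b['t0']).round(3))
r.hold(.2);snap('side','b1')
im=lambda t:np.load(t+'.npz')['im'].astype(float)
for t in('s1','k1','k3','k7','b1'):
    I=im(t);p=(I[:,:,0]-I[:,:,1])[:,320:334].mean(1);v=np.arange(160,185,.01);f=np.interp(v,np.arange(400),p);k=f.argmax();e=v[k:][f[k:]<f.max()/2][0]
    q=I[186:203,324:329,2].mean(1);w=np.clip(101-q[4:],0,None);j=4+q[4:14].argmin();A=np.polyfit(np.arange(j-2,j+3),q[j-2:j+3],2)
    print(t,'disc',round(float(e),2),'sleeve min',round(186-A[1]/2/A[0],2),edges(t))
E
```

```text
25.0 2.7 [-0.1  0.1  5.2] [0.08  0.118 0.28 ]
25.3 2.6 [0.2 0.1 5.9] [-0.018  0.139  0.282]
25.7 2.5 [-0.4 -1.8  5.5] [-0.2    0.019  0.278]
26.1 2.4 [ 0.1 -2.9  4.4] [-0.386  0.013  0.244]
26.4 2.36 [ 0.8 -2.6  3.8] [-0.577 -0.056  0.112]
s1 disc 173.93 sleeve min 195.76 (201.02, 205.43)
k1 disc 174.43 sleeve min 196.24 (201.01, 205.44)
k3 disc 174.97 sleeve min 196.79 (200.95, 205.45)
k7 disc 176.04 sleeve min 197.67 (200.9, 205.45)
b1 disc 174.93 sleeve min 196.68 (201.01, 205.42)
```

The camera puts the knob at a ≈ 2.37, about 2.8 mm of spring compression or 15 N. I'll release, retreat and check.

```bash
python3 - <<'E'
from h import *
command_gripper(.05);s=r.read_state();x=s['eef_pos'].copy()
r.move_straight(x+[0,0,.10],speed=.12);r.reach([.42,-.20,.30],down(PSI))
snap('side','e1');snap('wrist','e2')
I=np.load('e1.npz')['im'].astype(float);q=I[186:203,324:329,2].mean(1);j=4+q[4:14].argmin();A=np.polyfit(np.arange(j-2,j+3),q[j-2:j+3],2)
print('sleeve',186-A[1]/2/A[0],edges('e1'),r.read_state()['time_s'],r.read_state()['contact_force'])
P,_=blk('e2');print('block y',np.percentile(P[:,1],[.3,99]).round(4))
z=np.load('e2.npz');v,u=np.mgrid[0:400,0:640];o,d=rays('e2',np.c_[u.ravel(),v.ravel()]);X=o+d*z['d'].ravel()[:,None]
m=(X[:,2]>.175)&(X[:,2]<.2)&(np.hypot(*(X-O)[:,:2].T)<.032);t=X[m,2].max();m&=abs(X[:,2]-np.percentile(X[m,2],90))<.003
print('bar top',np.median(X[m,2]),cv2.minAreaRect((X[m,:2]*1000).astype(np.float32)))
a=cv2.imread('pics/e2.png');b=cv2.imread('pics/e1.png')[140:240,295:355]
c=np.zeros((400,800,3),np.uint8);c[:,:500]=a[0:400,140:640];c[:,500:740]=cv2.resize(b,(240,400),interpolation=cv2.INTER_CUBIC);cv2.imwrite('pics/e3.png',c)
E
```

```text
sleeve 196.65813953488373 (201.02, 205.39) 30.6917 [-0.20473678  0.30243293 -0.10252412]
block y [-0.0757  0.0195]
bar top 0.18732966486871488 ((466.5448303222656, -71.08576202392578), (7.625256061553955, 13.246133804321289), 31.03592872619629)
```

View pics/e3.png

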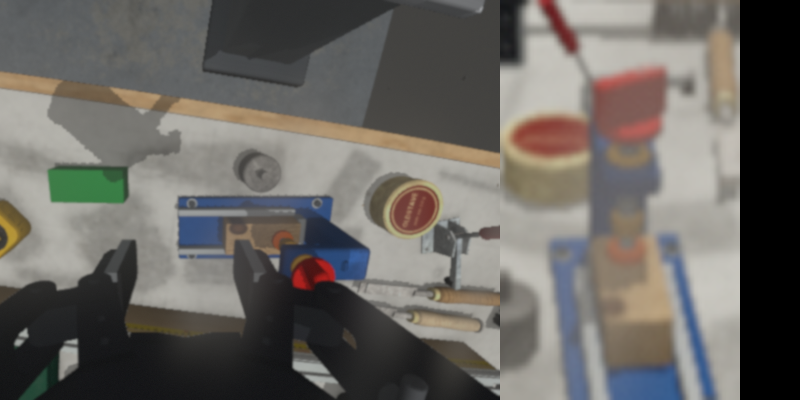

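The final view shows the foot seated on the block, which is home against the stop, with the knob unmoved after release. The hole saw, wax tin and green block are in place. I'm handing the job in.

```bash
python3 -c "
from h import *
print(r.finish_job())"
```

```text
the job is handed in; nothing more can be done
None
```

I handed the job in at about 31 s: the block is home against the stop and the foot holds it with about 15 N, estimated from spring compression in the side camera; I first overshot to about 22 N (limit 25 N), then turned the knob back and let go, touching none of the bystanders.

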